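# Find which feeder cover binds

## Robot

A 7-joint arm with a two-finger parallel gripper is mounted at the origin on the work surface. World frame = base frame: x ahead of the robot, y to its left, z up, the work surface at z = 0. Lengths are in m, angles in rad, forces in N, time in s.
With the tool pointing down it reaches from about 0.425 to 0.925 m from the base axis. Payload 6.8 kg.
Tool frame: the origin (TCP) lies between the finger pads; the fingertips stand 8 mm ahead of it and the grasp point (between the pads) lies 11 mm behind it; z points along the fingers, y is the line along which they close (so a half turn about z gives the same grasp; the last joint's range is limited). The gripper opens to 85 mm and grips with 20 to 120 N. Pads are 22 mm wide; open, the fingers measure 114 mm over their backs; the gripper's body (76 mm by 85 mm) begins 54 mm behind the grasp point. The pads swing forward as they close: fully open they stand 13 mm farther back than shut.
Start: joints at [1.145, 0.477, 0.022, 1.555, -0.011, 1.109, -0.083], TCP at [0.211, -0.641, 0.239] pointing down, gripper open.
Joint ranges: [-2.96, 2.96], [-0.34, 2.1], [-1.41, 1.46], [0.24, 2.44], [-1.37, 4.51], [0.17, 1.92], [-2.96, 2.96]. Speed limits (rad/s): [2.39, 2.39, 3.14, 3.14, 3.14, 3.14, 3.14].

## Interface

Orientations are given as a unit quaternion [x, y, z, w].
In Python, from workcell import observe, get_image, job_done, outline_of, tip_of gives the robot as it stands.
- The arm moves only by the shell command python3 -m inch 'ROWS'. ROWS is JSON, one flat list of numbers, 7 for each row, row after row: the shift along the tool's x, y, z in mm, then the turn, a rotation vector about the tool's x, y, z in rad, then the closure, from 0 (fully open) to 1 (shut). A call has 1 to 12 rows; each row shifts and turns the commanded pose from where the row before left it, along the tool's axes as they then stand; what a row does not reach is not made up. A row lasts 1/8 s, in which the tool goes at most 62.5 mm and 10.7 degrees, less where a joint would pass 70% of its speed; a pose out of reach is approached as far as the arm can. A call is refused whole if a number of a shift passes 62.5 or a number of a turn 0.188, either way. A call with a gripper value outside its range is refused whole. The fingers move at their own pace and stop on an object; the grip force is fixed at half the most. Time passes only in rows, so rows that do not move let the fingers close. It gives the time, the measured TCP pose, the force, the opening and the grip force at its end, in the units of the state.
- observe(): the state, without advancing time (a new reading comes with each control period).
- get_image(name): name is "scene" or "side" or "wrist"; returns a dict with "frame" (420x560x3 uint8, blue, green, red), "mtx" (3x3 intrinsics, pixels), "cam_to_world" (4x4, takes a point from camera to world coordinates). Camera axes: x right, y down, z forward; pixel columns grow to the right and rows downward; lengths in m; the calibration is good to about 2 mm. A picture is of the moment at which its call begins. There is no depth.
- job_done(): hands the job in; it is judged then, once.
Trained networks look in the newest picture that a camera, given by its name, has taken for a name from the list of things; names that differ only in an ending like _2 or _b are one class to them, and where a whole thing is asked for, a point or a joint stands for the part that bears it (a point fixed in the world has none). Each returns a list of dicts, best first, with "confidence" (0 to 1); they miss things now and then, are a little off and sometimes report something else, mostly with a low value. They report only what shows in the picture. A call takes as long as a camera call.
- outline_of(camera, name): "region" (420x560 bool, what is visible of it) and "box" ([left, top, width, height] in pixels, round what is visible of it).
- tip_of(camera, name): "centre" ([row, column] in pixels: a listed point, or the origin of a listed thing).
The state is a dict: "time_s": time; "joint_positions": joint angles; "qvel": joint speeds; "effort": joint torques, N m; "tcp_pos": TCP position; "eef_rot": TCP orientation; "wrist_force": force on the tool from outside, world axes, zero at the start; "moment": the same for the moment, N m; "opening": finger opening in m; "gripper_force": force on a finger pad.
Only numpy, scipy, OpenCV 4.12 (cv2) and the standard library are available. Lean on these libraries where they do the work, as an engineer would, in place of code of your own. Each camera call takes 0.05 s, during which the arm holds its last target. There are 200 camera calls.

## Task

One of the two feeder covers jams part-way: feel out which, trying the red-handled one first and then the blue-handled one. Each time pinch the two spring buttons on the handle together to free the catch and swing the cover up slowly, never letting it fly or slam, until it jams or is fully open. Leave the cover that moves freely standing fully open and the jamming one shut and latched with both its buttons out, without disturbing the other things on the bench.

Things in the scene. Friction and masses are not known exactly. Their poses are not given: they have to be found in the camera images.
- red_feeder: Feeder with red handle, bolted down: grey box 110x110x95 mm, clear hinged lid on top. Origin under its centre, z up, handle at its -x front. Posts behind the hinge (22 mm square, x +85, y +/-77) carry a lamp bar: x +51 to +106, 190 long in y, underside 345 mm up. The raised handle ends just below it, so there the tool must lean, upper end to -x, 25 to 45 deg; upright it hits the bar.
- red_hinge (a point): Middle of the hinge line of the red-handled cover, at the rear top edge of its box: 55 mm along +x and 95 mm above the feeder's origin. The hinge line runs along the feeder's y. Does not move.
- red_grip (a point): Centre of the red handle, between its 2 buttons (round, 24 mm, facing +/-y of the feeder; 64 mm over faces when out, 44 pressed). Moves with the cover: at angle a it is 155cos(a) mm on the -x side of the hinge, 155sin(a) above it. It stands 45 mm off the cover's edge; hooks and keepers lie within 20 mm of the box. It can turn between the pinching pads, so the tool need not turn with the cover.
- red_cover (a joint): Angle of the red-handled cover, rad: 0 shut and level, grows as its front swings up and back, 1.5 at a free cover's end stop. 2 to 3 N at the handle lifts it; friction keeps it where it is left. In each start one of the two covers (red or blue, not visible which) is jammed: it stops hard between 0.5 and 0.9 rad. Starts shut and latched.
- red_left_button (a joint): Travel of the red handle's button on the feeder's +y side, m: 0 out, 0.010 fully in (3 to 6 N). Its hook holds the shut cover until it is in by more than about 0.005; both must be in at once. Hold both in while shutting the cover too (or push the handle down firmly and they snap past). Latched: cover down, button out (under 0.003).
- red_right_button (a joint): Travel of the red handle's button on the feeder's -y side, m: 0 out, 0.010 fully in (3 to 6 N). Its hook holds the shut cover until it is in by more than about 0.005; both must be in at once. Hold both in while shutting the cover too (or push the handle down firmly and they snap past). Latched: cover down, button out (under 0.003).
- blue_feeder: Feeder with blue handle, bolted down: grey box 110x110x95 mm, clear hinged lid on top. Origin under its centre, z up, handle at its -x front. Posts behind the hinge (22 mm square, x +85, y +/-77) carry a lamp bar: x +51 to +106, 190 long in y, underside 345 mm up. The raised handle ends just below it, so there the tool must lean, upper end to -x, 25 to 45 deg; upright it hits the bar.
- blue_hinge (a point): Middle of the hinge line of the blue-handled cover, at the rear top edge of its box: 55 mm along +x and 95 mm above the feeder's origin. The hinge line runs along the feeder's y. Does not move.
- blue_grip (a point): Centre of the blue handle, between its 2 buttons (round, 24 mm, facing +/-y of the feeder; 64 mm over faces when out, 44 pressed). Moves with the cover: at angle a it is 155cos(a) mm on the -x side of the hinge, 155sin(a) above it. It stands 45 mm off the cover's edge; hooks and keepers lie within 20 mm of the box. It can turn between the pinching pads, so the tool need not turn with the cover.
- blue_cover (a joint): Angle of the blue-handled cover, rad: 0 shut and level, grows as its front swings up and back, 1.5 at a free cover's end stop. 2 to 3 N at the handle lifts it; friction keeps it where it is left. In each start one of the two covers (red or blue, not visible which) is jammed: it stops hard between 0.5 and 0.9 rad. Starts shut and latched.
- blue_left_button (a joint): Travel of the blue handle's button on the feeder's +y side, m: 0 out, 0.010 fully in (3 to 6 N). Its hook holds the shut cover until it is in by more than about 0.005; both must be in at once. Hold both in while shutting the cover too (or push the handle down firmly and they snap past). Latched: cover down, button out (under 0.003).
- blue_right_button (a joint): Travel of the blue handle's button on the feeder's -y side, m: 0 out, 0.010 fully in (3 to 6 N). Its hook holds the shut cover until it is in by more than about 0.005; both must be in at once. Hold both in while shutting the cover too (or push the handle down firmly and they snap past). Latched: cover down, button out (under 0.003).
- stack_light_mid (a point): Loose signal tower (green, amber, red; black foot 68 mm across), 181 mm high, 44 mm thick; the point is on its axis 90 mm up. Stands upright; leave alone.
- sleeve_mid (a point): Loose white square plastic sleeve, open on top, 66 x 66 x 85 mm; the point is its centre, 42 mm up. Leave alone.
- air_cylinder_mid (a point): Loose compact air cylinder standing on end, 54 x 54 mm, 132 mm high with its rod; the point is on its axis 66 mm up. Leave alone.

How it is judged:
By the outcome, as a careful person would: the job done as asked, in the order asked, and still so for the second after the job is handed in, with the robot touching nothing.
It also fails if it takes over 59 s, if anything falls off the work surface, if the arm or the gripper's body presses on something with over 40 N, if the wrist force passes 120 N, or if a joint passes its speed limit or range.

## Working session

There is one attempt and no reset: what is moved stays moved. The work goes in short steps, Python scripts to look and compute and a shell command to move; the robot and the scene stay as the last step left them, time stands still between calls to the robot, and variables do not carry over. Pictures are saved under pics/ and viewed, at most 10 in all, crops included, and the job is handed in when it is done.

```bash
mkdir -p pics; ls
cat > h.py <<'E'
import numpy as np, cv2
from workcell import *
def tri(a,b):
    A=[];B=[]
    for im,(r,c) in (a,b):
        M=np.array(im['cam_to_world']);K=np.array(im['mtx'])
        d=M[:3,:3]@np.linalg.inv(K)@[c,r,1];d/=np.linalg.norm(d)
        P=np.eye(3)-np.outer(d,d);A.append(P);B.append(P@M[:3,3])
    A=np.vstack(A);B=np.hstack(B)
    x,res,_,_=np.linalg.lstsq(A,B,rcond=None);return x,np.sqrt(res)
E
python3 - <<'E'
from h import *
ims={}
for c in('scene','side','wrist'):
    ims[c]=get_image(c);cv2.imwrite(f'pics/{c}0.png',ims[c]['frame'])
for n in ['red_feeder','blue_feeder','red_hinge','blue_hinge','red_grip','blue_grip','stack_light_mid','sleeve_mid','air_cylinder_mid']:
    t={c:tip_of(c,n) for c in('scene','side')}
    for c in t: print(n,c,[(np.round(d['centre']),round(d['confidence'],2)) for d in t[c][:2]])
    if t['scene'] and t['side']: print('   ',tri(*[(ims[c],t[c][0]['centre']) for c in t]))
s=observe();print(s)
E
```

```text
pics
red_feeder scene [(array([278., 219.]), 0.88)]
red_feeder side [(array([184., 322.]), 0.89)]
    (array([ 0.57110422, -0.21824279,  0.00404364]), array([0.00855692]))
blue_feeder scene [(array([206., 345.]), 0.78)]
blue_feeder side [(array([266., 207.]), 0.7)]
    (array([ 0.60287139,  0.22922942, -0.00343725]), array([0.00176542]))
red_hinge scene [(array([261., 224.]), 0.83)]
red_hinge side [(array([154., 307.]), 0.91), (array([341., 218.]), 0.39)]
    (array([ 0.62845804, -0.22877439,  0.09107602]), array([0.00843564]))
blue_hinge scene [(array([183., 363.]), 0.72)]
blue_hinge side [(array([230., 195.]), 0.68)]
    (array([0.65331128, 0.21667142, 0.09600895]), array([0.00333151]))
red_grip scene [(array([221., 190.]), 0.69), (array([280., 216.]), 0.25)]
red_grip side [(array([182., 344.]), 0.86)]
    (array([ 0.47022902, -0.1977611 ,  0.09719113]), array([0.00392719]))
blue_grip scene [(array([163., 320.]), 0.81)]
blue_grip side [(array([264., 229.]), 0.62)]
    (array([0.50380404, 0.2287638 , 0.0969711 ]), array([0.00127718]))
stack_light_mid scene [(array([266., 111.]), 0.9
[... 607 characters left out ...]
490282,  0.47696959,  0.02240922,  1.5553912 , -0.01151374,
        1.10931093, -0.08309736]), 'qvel': array([ 1.78643220e-03,  2.83229699e-04,  7.39389043e-05,  8.46598980e-04,
       -1.65706016e-04,  4.52545478e-04,  1.25227865e-04]), 'effort': array([-5.28325709e-04, -5.96333671e+01,  1.60612050e+00, -2.81546474e+01,
        1.25142696e-02,  1.49065523e-03,  1.83876381e-06]), 'tcp_pos': array([ 0.2109289 , -0.64121717,  0.23933221]), 'eef_rot': array([9.87405036e-01, 1.58212814e-01, 1.68103766e-05, 2.14230764e-05]), 'wrist_force': array([-0.3362791 , -0.59446415, -0.05750463]), 'moment': array([ 0.00987425, -0.04182874,  0.08180213]), 'gripper_force': 0.0, 'opening': 0.08528661770755844}
```

View pics/scene0.png

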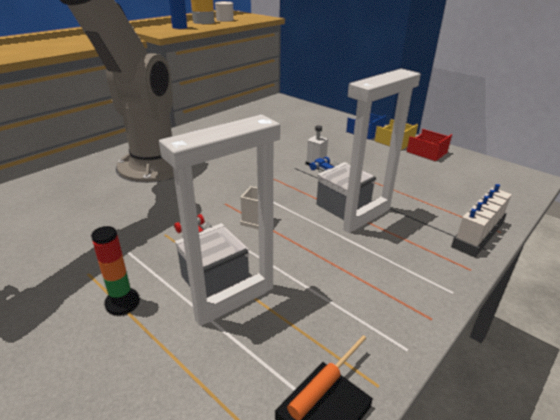

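View pics/side0.png

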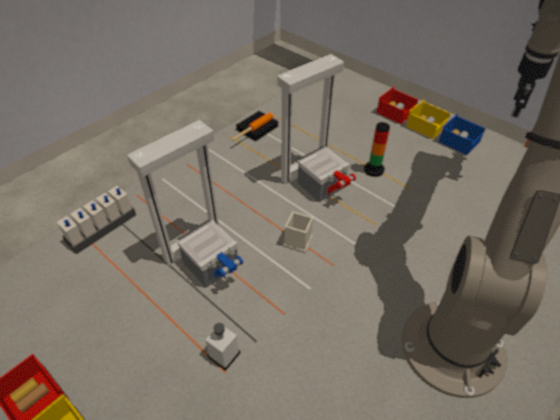

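```bash
cat >> h.py <<'E'
from scipy.linalg import expm,logm
from scipy.spatial.transform import Rotation as Ro
def pose(p,psi,lean=0):
    # tool x along feeder x, z down; lean (deg): upper end to feeder -x
    T=np.eye(4);T[:3,:3]=(Ro.from_euler('z',psi)*Ro.from_euler('y',-np.radians(lean))*Ro.from_euler('x',np.pi)).as_matrix()
    T[:3,3]=p;return T
def cur():
    s=observe();T=np.eye(4);T[:3,:3]=Ro.from_quat(s['eef_rot']).as_matrix();T[:3,3]=s['tcp_pos'];return T
def step(A,B,n):
    S=np.real(expm(logm(np.linalg.inv(A)@B)/n))
    v=S[:3,3]*1000;w=Ro.from_matrix(S[:3,:3]).as_rotvec()
    print(n,'x',[round(float(q),1) for q in v],[round(float(q),4) for q in w])
def tcp(h,psi,a,lean,off=11):
    """pose with grasp point on the handle at cover angle a; TCP is off mm ahead of it"""
    f=np.array([np.cos(psi),np.sin(psi),0]);z=np.array([0,0,1.])
    g=np.array(h)-f*.155*np.cos(a)+z*.155*np.sin(a)
    T=pose(g,psi,lean);T[:3,3]+=T[:3,2]*off/1000;return T
E
python3 - <<'E'
from h import *
w=get_image('wrist');C=cur();print(np.round(np.linalg.inv(C)@np.array(w['cam_to_world']),3))
B=C.copy();B[2,3]=.30
step(C,B,2);step(B,pose([.42,-.19,.30],-.17),12)
print(pose([0,0,0],0,30)[:3,2])
E
```

```text
[[ 0.    -0.948 -0.318  0.081]
 [ 1.     0.     0.     0.   ]
 [-0.    -0.318  0.948 -0.134]
 [ 0.     0.     0.     1.   ]]
2 x [-0.0, 0.0, -30.3] [-0.0, -0.0, -0.0]
12 x [21.1, -36.2, -0.0] [0.0, -0.0, 0.0406]
[ 5.00000000e-01 -1.22464680e-16 -8.66025404e-01]
```

```bash
python3 -m inch '[0,0,-30,0,0,0,0, 0,0,-30,0,0,0,0, 21,-36,0,0,0,0.041,0, 21,-36,0,0,0,0.041,0, 21,-36,0,0,0,0.041,0, 21,-36,0,0,0,0.041,0, 21,-36,0,0,0,0.041,0, 21,-36,0,0,0,0.041,0, 21,-36,0,0,0,0.041,0, 21,-36,0,0,0,0.041,0, 21,-36,0,0,0,0.041,0, 21,-36,0,0,0,0.041,0]'
python3 -m inch '[21,-36,0,0,0,0.041,0, 21,-36,0,0,0,0.041,0, 0,0,0,0,0,0,0]'
python3 - <<'E'
from h import *
w=get_image('wrist');s=get_image('scene');d=get_image('side')
cv2.imwrite('pics/w1.png',w['frame'])
I=dict(wrist=w,scene=s,side=d)
for n in ['red_grip','red_hinge','red_feeder']:
    t={c:tip_of(c,n) for c in I}
    for c in t: print(n,c,[(np.round(q['centre']),round(q['confidence'],2)) for q in t[c][:2]])
    for c in('scene','side'):
        if t[c] and t['wrist']: print(c,tri((w,t['wrist'][0]['centre']),(I[c],t[c][0]['centre'])))
print(cur())
E
```

```text
time_s: 2.6
tcp_pos: [0.3706, -0.258, 0.2997]
eef_rot: [0.999, -0.047, 0.0, 0.0]
wrist_force: [1.2, -0.2, -0.0]
opening: 0.0854
gripper_force: 0.0
time_s: 2.98
tcp_pos: [0.4218, -0.1894, 0.2996]
eef_rot: [0.996, -0.084, 0.001, -0.0]
wrist_force: [-1.5, 0.1, -0.2]
opening: 0.0855
gripper_force: 0.0
red_grip wrist [(array([114., 282.]), 0.71)]
red_grip scene [(array([218., 191.]), 0.8)]
red_grip side [(array([182., 344.]), 0.95)]
scene (array([ 0.4746611 , -0.20240867,  0.10861719]), array([0.00298372]))
side (array([ 0.47293546, -0.2034489 ,  0.09086891]), array([0.00174519]))
red_hinge wrist []
red_hinge scene [(array([262., 225.]), 0.91)]
red_hinge side [(array([154., 311.]), 0.88)]
red_feeder wrist [(array([  6., 279.]), 0.93)]
red_feeder scene [(array([280., 216.]), 0.6)]
red_feeder side [(array([186., 321.]), 0.6)]
scene (array([ 5.71982503e-01, -2.18733731e-01,  3.09892845e-04]), array([0.00079502]))
side (array([ 0.57056564, -0.22010982, -0.00258805]), array([0.00247929]))
[[ 9.84779123e-01 -1.73810461e-01  4.66529296e-05  4.19818268e-01]
 [-1.73810461e-01 -9.84779124e-01 -6.20479150e-06 -1.92563818e-01]
 [ 4.70212888e-05 -1.99841805e-06 -9.99999999e-01  2.99303380e-01]
 [ 0.00000000e+00  0.00000000e+00  0.00000000e+00  1.00000000e+00]]
```

View pics/w1.png

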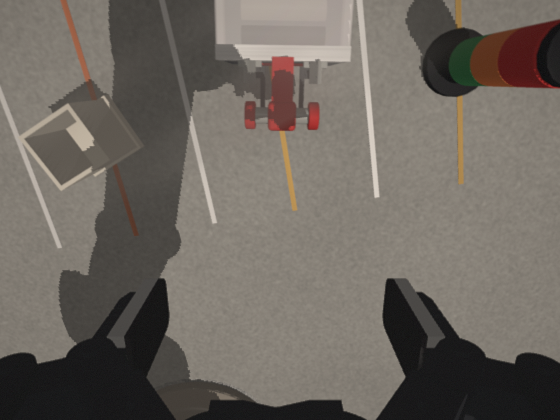

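```bash
cat >> h.py <<'E'
def ray(im,r,c,z):
    M=np.array(im['cam_to_world']);d=M[:3,:3]@np.linalg.inv(np.array(im['mtx']))@[c,r,1]
    return M[:3,3]+d*(z-M[2,3])/d[2]
def ang(v): return np.arctan2(v[1],v[0])
E
python3 - <<'E'
from h import *
import cv2
w=get_image('wrist');f=w['frame'].astype(int)
red=((f[:,:,2]>90)&(f[:,:,2]>2*f[:,:,1])&(f[:,:,2]>2*f[:,:,0])).astype(np.uint8)
red[:,370:]=0;red[:90]=0
n,l,st,ce=cv2.connectedComponentsWithStats(red)
for i in range(1,n):
    if st[i,4]>40: print(st[i],ce[i])
a=ray(w,115,250,.095);b=ray(w,116,313.5,.095);print(a,b,ang(a-b)-np.pi/2,(a+b)/2,np.linalg.norm(a-b))
e=ray(w,58,218,.1);g=ray(w,60,350,.1);print(ang(e-g)-np.pi/2,(e+g)/2)
E
```

```text
[268 101   6  10  43] [270.48837209 105.11627907]
[303 106  11  21 171] [308.87134503 117.02923977]
[240 118  10   8  61] [244.32786885 122.01639344]
[264 119  15   9  98] [269.35714286 123.55102041]
[ 0.47423688 -0.18021514  0.095     ] [ 0.46371019 -0.23498535  0.095     ] -0.18988193169527445 [ 0.46897354 -0.20760024  0.095     ] 0.055772633899088424
-0.18865164570775939 [ 0.51405188 -0.21713969  0.1       ]
```

```bash
cat >> h.py <<'E'
def handle(col,z=.095):
    w=get_image('wrist');hsv=cv2.cvtColor(w['frame'],cv2.COLOR_BGR2HSV);h,s,v=cv2.split(hsv)
    m=((h<10)|(h>170)) if col=='red' else ((h>100)&(h<130))
    m=(m&(s>110)&(v>40)).astype(np.uint8)
    o=outline_of('wrist',col+'_grip')
    t=tip_of('wrist',col+'_grip');print('tip',t[:1], [x['box'] for x in o[:1]])
    n,l,st,ce=cv2.connectedComponentsWithStats(m)
    for i in range(1,n):
        if st[i,4]>60: print(st[i],np.round(ce[i],1))
    if t: r,c=t[0]['centre'];print('tip at z',ray(w,r,c,z))
    return w
E
python3 - <<'E'
from h import *
w=handle('red');cv2.imwrite('pics/w2.png',cv2.resize(w['frame'][30:170,180:400],None,fx=3,fy=3));print(cur()[:3,3])
E
```

```text
tip [{'centre': [112.3, 273.5], 'confidence': 0.64}] [[208.6, 0.0, 137.1, 130.2]]
[ 55   0  31  82 408] [70.5 39.8]
[ 492   13   68   71 2472] [518.1  51.9]
[266  55  23  27 418] [275.4  64.8]
[263  91  27  38 739] [275.7 112.5]
[303 101  11  27 245] [308.6 115. ]
[240 117  10  10  80] [244.3 122.2]
[119 192  16  43 125] [126.1 213.5]
tip at z [ 0.47297669 -0.20084066  0.095     ]
[ 0.41992536 -0.19239207  0.29928682]
```

View pics/w2.png

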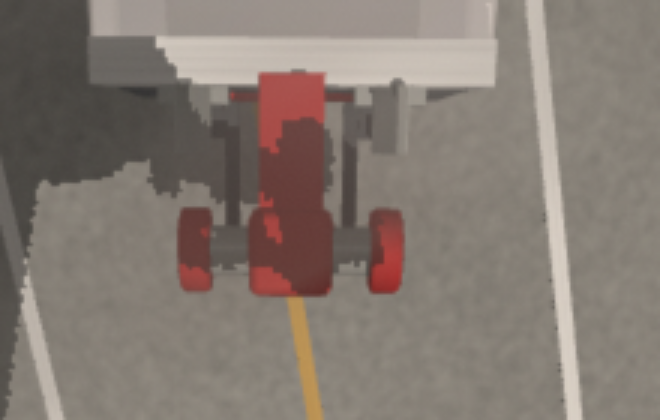

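Run:
```python
from h import *
w=get_image('wrist')
a=ray(w,113,245.3,.095);b=ray(w,113.5,308.7,.095);m=(a+b)/2;psi=ang(a-b)-np.pi/2;print(m,psi,ang(a-b)-np.pi/2)
e=ray(w,57.3,209.3,.095);g=ray(w,58.7,345.3,.095);psi2=ang(e-g)-np.pi/2;print(psi2,(e+g)/2, ang((e+g)/2-m))
psi=-.183
h=m+.155*np.array([np.cos(psi),np.sin(psi),0]);print('hinge',h,'origin',h-.055*np.array([np.cos(psi),np.sin(psi),0]))
C=cur();A=tcp(h,psi,0,0,off=0);A[2,3]=C[2,3];step(C,A,3)
G=tcp(h,psi,0,0,off=11);step(A,G,6)
```

```text
[ 0.47172359 -0.20357034  0.095     ] -0.18171819189444505 -0.18171819189444505
-0.18364261848823293 [ 0.51614833 -0.21160187  0.095     ] -0.17885765152290245
hinge [ 0.62413543 -0.23177729  0.095     ] origin [ 0.57005381 -0.22176837  0.095     ]
3 x [17.7, 0.6, -0.0] [-0.0, 0.0, 0.0029]
6 x [-0.0, -0.0, 35.9] [-0.0, -0.0, -0.0]
```

```bash
python3 -m inch '[18,0.5,0,0,0,-0.001,0, 18,0.5,0,0,0,-0.001,0, 17,0.5,0,0,0,-0.001,0, 0,0,40,0,0,0,0, 0,0,40,0,0,0,0, 0,0,40,0,0,0,0, 0,0,40,0,0,0,0, 0,0,30,0,0,0,0, 0,0,25,0,0,0,0, 0,0,0,0,0,0,0, 0,0,0,0,0,0,0]'
python3 - <<'E'
from h import *
w=get_image('wrist');cv2.imwrite('pics/w3.png',w['frame']);print(cur())
E
```

```text
time_s: 5.2
tcp_pos: [0.473, -0.2031, 0.0849]
eef_rot: [0.996, -0.085, 0.0, 0.0]
wrist_force: [-0.3, 0.2, 0.4]
opening: 0.0856
gripper_force: 0.0
[[ 9.85390029e-01 -1.70303636e-01  1.77837763e-03  4.73103466e-01]
 [-1.70302961e-01 -9.85391610e-01 -5.25491678e-04 -2.03201715e-01]
 [ 1.84189154e-03  2.14951284e-04 -9.99998281e-01  8.52721334e-02]
 [ 0.00000000e+00  0.00000000e+00  0.00000000e+00  1.00000000e+00]]
```

View pics/w3.png

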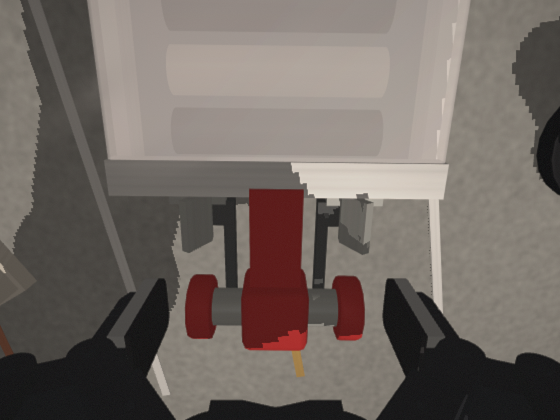

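```bash
python3 -m inch '[1.5,0,0,0,0,0.01,0.2, 0,0,0,0,0,0,0.4, 0,0,0,0,0,0,0.6, 0,0,0,0,0,0,0.8, 0,0,0,0,0,0,1, 0,0,0,0,0,0,1, 0,0,0,0,0,0,1, 0,0,0,0,0,0,1]'
python3 - <<'E'
from h import *
C=cur();print(C, observe()['wrist_force'],observe()['moment'])
h=np.array([.6241,-.2318,.095]);psi=-.182
# plan: 0->1.5 in rad, lean grows to 35deg
A=[0,.1,.4,.8,1.15,1.5];L=[0,2,10,20,28,35]
for i in range(5): print(A[i],A[i+1]);step(tcp(h,psi,A[i],L[i]),tcp(h,psi,A[i+1],L[i+1]),round((A[i+1]-A[i])*25+.01))
E
```

```text
time_s: 6.25
tcp_pos: [0.4747, -0.2031, 0.0861]
eef_rot: [0.996, -0.09, 0.001, 0.0]
wrist_force: [-1.9, 2.7, 11.7]
opening: 0.0424
gripper_force: 59.3
[[ 9.83651215e-01 -1.80063389e-01  2.73189270e-03  4.74691779e-01]
 [-1.80062362e-01 -9.83655001e-01 -6.19636941e-04 -2.03061121e-01]
 [ 2.79881384e-03  1.17595580e-04 -9.99996076e-01  8.60560382e-02]
 [ 0.00000000e+00  0.00000000e+00  0.00000000e+00  1.00000000e+00]] [-1.85477054  2.65879619 11.71546762] [0.54204782 0.3425593  0.03924091]
0 0.1
3 x [0.4, 0.0, -5.2] [0.0, 0.0116, -0.0]
0.1 0.4
8 x [2.2, 0.0, -5.5] [0.0, 0.0175, 0.0]
0.4 0.8
10 x [4.8, -0.0, -4.1] [0.0, 0.0175, 0.0]
0.8 1.15
9 x [6.1, 0.0, -1.1] [0.0, 0.0155, 0.0]
1.15 1.5
9 x [5.9, -0.0, 1.8] [-0.0, 0.0136, 0.0]
```

```bash
python3 -m inch '[0.2,0,-4,0,0.009,0,1, 0.2,0,-4,0,0.009,0,1, 0.3,0,-4,0,0.009,0,1, 0.3,0,-4,0,0.009,0,1]'; python3 -m inch '[1.2,0,-4.2,0,0.014,0,1, 1.2,0,-4.2,0,0.014,0,1, 1.5,0,-4.2,0,0.014,0,1, 1.5,0,-4.2,0,0.014,0,1, 1.8,0,-4.2,0,0.014,0,1, 1.8,0,-4.2,0,0.014,0,1, 2,0,-4.2,0,0.014,0,1]'
cat >> h.py <<'E'
def swing(h,psi,a1,L1,off=11):
    C=cur();g=C[:3,3]-C[:3,2]*off/1000;f=np.array([np.cos(psi),np.sin(psi),0])
    d=g-h;a=np.arctan2(d[2],-d@f);lat=d@np.array([-f[1],f[0],0])
    lean=np.degrees(np.arctan2(C[:3,2]@f,-C[2,2]))
    s=observe();print('t',s['time_s'],'a',a,'r',np.hypot(d[2],d@f),'lat',lat,'lean',lean,'F',np.round(s['wrist_force'],1),'M',np.round(s['moment'],2),s['opening'])
    n=max(1,round(abs(a1-a)/.03));A=np.linspace(a,a1,3);L=np.linspace(lean,L1,3)
    for i in range(2): print('to',A[i+1]);step(tcp(h,psi,A[i],L[i],off) if i else C,tcp(h,psi,A[i+1],L[i+1],off),max(1,n//2))
RED=(np.array([.6241,-.2318,.095]),-.182)
E
python3 -c "
from h import *
swing(*RED,.6,15)"
```

```text
time_s: 6.75
tcp_pos: [0.4755, -0.2031, 0.1005]
eef_rot: [0.996, -0.09, 0.019, 0.001]
wrist_force: [6.8, 0.3, -7.4]
opening: 0.0426
gripper_force: 62.2
time_s: 7.62
tcp_pos: [0.482, -0.2045, 0.1304]
eef_rot: [0.994, -0.09, 0.066, 0.006]
wrist_force: [3.7, 3.1, -7.8]
opening: 0.0424
gripper_force: 62.2
t 7.625 a 0.3067188544616459 r 0.15334713735352337 lat 0.0011541440055401243 lean 7.629027380827149 F [ 3.7  3.1 -7.8] M [0.71 0.26 0.05] 0.04240035412953285
to 0.4533594272308229
5 x [2.2, 0.2, -4.0] [-0.0001, 0.0129, 0.0002]
to 0.6
5 x [3.2, 0.0, -3.3] [-0.0, 0.0129, 0.0]
```

```bash
python3 -m inch '[2,0,-4,0,0.013,0,1, 2.2,0,-4,0,0.013,0,1, 2.2,0,-4,0,0.013,0,1, 2.5,0,-4,0,0.013,0,1, 2.5,0,-4,0,0.013,0,1]'; python3 -m inch '[3,0,-3.3,0,0.013,0,1, 3.2,0,-3.3,0,0.013,0,1, 3.2,0,-3.3,0,0.013,0,1]'
python3 -c "
from h import *
swing(*RED,.9,22)"
```

```text
time_s: 8.25
tcp_pos: [0.4908, -0.2062, 0.1524]
eef_rot: [0.991, -0.09, 0.099, 0.009]
wrist_force: [3.3, 4.0, -8.2]
opening: 0.0419
gripper_force: 61.9
time_s: 8.62
tcp_pos: [0.4968, -0.2073, 0.1636]
eef_rot: [0.989, -0.09, 0.118, 0.011]
wrist_force: [1.1, 5.2, -6.5]
opening: 0.0423
gripper_force: 62.0
t 8.625 a 0.5402150709314325 r 0.15413028195643155 lat 0.0010642257332418512 lean 13.567815297272112 F [ 1.1  5.2 -6.5] M [1.2  0.67 0.22] 0.04228494588636363
to 0.7201075354657163
6 x [3.7, 0.2, -3.0] [-0.0001, 0.0123, 0.0002]
to 0.9
6 x [4.4, 0.0, -1.9] [0.0, 0.0123, 0.0]
```

```bash
python3 -m inch '[3.5,0,-3.1,0,0.012,0,1, 3.6,0,-3,0,0.012,0,1, 3.7,0,-3,0,0.012,0,1]'; python3 -m inch '[3.8,0,-3,0,0.012,0,1, 4,0,-2.8,0,0.012,0,1, 4,0,-2.7,0,0.012,0,1]'
python3 -c "
from h import *
swing(*RED,1.0,25)"
```

```text
time_s: 9.0
tcp_pos: [0.5042, -0.2086, 0.1747]
eef_rot: [0.987, -0.09, 0.135, 0.012]
wrist_force: [-3.3, 6.3, -4.5]
opening: 0.0423
gripper_force: 61.8
time_s: 9.38
tcp_pos: [0.5129, -0.2103, 0.1862]
eef_rot: [0.984, -0.089, 0.152, 0.014]
wrist_force: [-1.4, 5.3, -5.8]
opening: 0.042
gripper_force: 61.4
t 9.375 a 0.7172881539399342 r 0.15468120116035117 lat 0.0010653662609644207 lean 17.59589901973914 F [-1.4  5.3 -5.8] M [1.24 1.23 0.26] 0.042038172150444364
to 0.858644076969967
4 x [5.1, 0.3, -2.5] [-0.0001, 0.0162, 0.0002]
to 1.0
4 x [5.5, 0.0, -1.3] [0.0, 0.0162, -0.0]
```

```bash
python3 -m inch '[4,0,-2.2,0,0.013,0,1, 4.2,0,-2.1,0,0.013,0,1, 4.2,0,-2,0,0.013,0,1]'; python3 -m inch '[4.3,0,-1.6,0,0.013,0,1, 4.4,0,-1.4,0,0.013,0,1, 4.4,0,-1.2,0,0.013,0,1]'
python3 -c "
from h import *
swing(*RED,1.5,36)"
```

```text
time_s: 9.75
tcp_pos: [0.5221, -0.2119, 0.196]
eef_rot: [0.981, -0.089, 0.171, 0.016]
wrist_force: [-5.1, 6.4, -1.3]
opening: 0.0419
gripper_force: 61.4
time_s: 10.12
tcp_pos: [0.5278, -0.213, 0.201]
eef_rot: [0.979, -0.089, 0.185, 0.016]
wrist_force: [-17.6, 8.8, -7.3]
opening: 0.0422
gripper_force: 60.6
t 10.125 a 0.8501622045760824 r 0.15475209819063365 lat 0.0010282769281040598 lean 21.365831034419585 F [-17.6   8.8  -7.3] M [1.89 4.85 0.36] 0.04220246010514315
to 1.1750811022880412
11 x [4.6, 0.1, -0.6] [-0.0001, 0.0116, 0.0]
to 1.5
11 x [4.4, 0.0, 1.5] [0.0, 0.0116, 0.0]
```

```bash
python3 -m inch '[4,0,-1,0,0.008,0,1, 0,0,0,0,0,0,1]'
python3 -c "
from h import *
swing(*RED,.6,15)"
```

```text
time_s: 10.38
tcp_pos: [0.5289, -0.2132, 0.2018]
eef_rot: [0.978, -0.089, 0.186, 0.016]
wrist_force: [-18.3, 8.2, -5.0]
opening: 0.0422
gripper_force: 61.0
t 10.375 a 0.8588444164988441 r 0.1545804093764268 lat 0.0010343389841713801 lean 21.549833786556807 F [-18.3   8.2  -5. ] M [1.93 4.84 0.34] 0.042217288801742775
to 0.729422208249422
4 x [-4.8, 0.3, 2.0] [-0.0003, -0.0143, -0.0]
to 0.6
4 x [-4.3, 0.0, 2.9] [0.0, -0.0143, 0.0]
```

```bash
python3 -m inch '[4,0,-0.5,0,0.008,0,1, 3,0,0,0,0,0,1, 0,0,0,0,0,0,1]'
python3 -c "
from h import *
swing(*RED,.5,12)
C=cur();f=C[:3,:3]
h,p=RED
A=[.86,.6,.35,.1,0];L=[21.5,15,9,2.5,0]
for i in range(4): print(A[i],A[i+1]);step(tcp(h,p,A[i],L[i]),tcp(h,p,A[i+1],L[i+1]),round((A[i]-A[i+1])/.036))
"
```

```text
time_s: 10.75
tcp_pos: [0.5302, -0.2135, 0.2023]
eef_rot: [0.979, -0.09, 0.185, 0.016]
wrist_force: [-35.0, 12.8, 2.8]
opening: 0.0419
gripper_force: 61.5
t 10.75 a 0.8676296121375547 r 0.15415237581432883 lat 0.001014355070183102 lean 21.38643809828545 F [-35.   12.8   2.8] M [2.74 7.51 0.37] 0.041912650116082036
to 0.6838148060687774
6 x [-4.5, 0.2, 2.0] [-0.0002, -0.0137, -0.0001]
to 0.5
6 x [-3.7, 0.0, 3.1] [0.0, -0.0137, -0.0]
0.86 0.6
7 x [-5.2, -0.0, 2.8] [0.0, -0.0162, 0.0]
0.6 0.35
7 x [-3.7, -0.0, 4.3] [-0.0, -0.015, -0.0]
0.35 0.1
7 x [-2.0, 0.0, 5.2] [-0.0, -0.0162, 0.0]
0.1 0
3 x [-0.6, -0.0, 5.1] [-0.0, -0.0145, -0.0]
```

```bash
python3 -m inch '[-5,0,0.5,0,-0.01,0,1, -5,0,1.5,0,-0.014,0,1, -5,0,2.3,0,-0.016,0,1, -5,0,2.4,0,-0.016,0,1, -5,0,2.6,0,-0.016,0,1, -5,0,3,0,-0.016,0,1, -5,0,3.2,0,-0.016,0,1]'
python3 -c "
from h import *
swing(*RED,.35,9)"
```

```text
time_s: 11.62
tcp_pos: [0.5175, -0.2112, 0.1872]
eef_rot: [0.985, -0.089, 0.15, 0.014]
wrist_force: [-15.1, 9.5, 18.9]
opening: 0.0421
gripper_force: 64.4
t 11.625 a 0.7424643334254716 r 0.15183267051804847 lat 0.0010078692560177242 lean 17.350805066714813 F [-15.1   9.5  18.9] M [1.72 1.71 0.38] 0.04205994391064018
to 0.5462321667127358
6 x [-4.4, 0.2, 2.6] [0.0002, -0.0121, 0.0002]
to 0.35
6 x [-3.2, -0.0, 4.0] [0.0, -0.0121, 0.0]
```

```bash
python3 -m inch '[-6,0,1.5,0,-0.012,0,1, -6,0,1.8,0,-0.012,0,1, -5,0,2.5,0,-0.012,0,1, -4.4,0,3,0,-0.012,0,1, -4.2,0,3.2,0,-0.012,0,1]'
python3 -c "
from h import *
swing(*RED,.2,5)"
```

```text
time_s: 12.25
tcp_pos: [0.5031, -0.2084, 0.1698]
eef_rot: [0.988, -0.089, 0.127, 0.012]
wrist_force: [10.1, 3.0, -2.1]
opening: 0.0418
gripper_force: 63.0
t 12.25 a 0.5959193855529142 r 0.15226015929298806 lat 0.0011007303053867038 lean 14.66071045485468 F [10.1  3.  -2.1] M [ 0.51 -2.59  0.16] 0.041830140856060204
to 0.39795969277645715
6 x [-3.8, 0.2, 3.5] [0.0001, -0.0141, 0.0003]
to 0.2
6 x [-2.3, -0.0, 4.6] [-0.0, -0.0141, -0.0]
```

```bash
python3 -m inch '[-4,0,3.3,0,-0.014,0,1, -3.8,0,3.5,0,-0.014,0,1, -3.8,0,3.5,0,-0.014,0,1, -3.6,0,3.6,0,-0.014,0,1, -3.4,0,3.8,0,-0.014,0,1, -3.2,0,4,0,-0.014,0,1]'
python3 -c "
from h import *
swing(*RED,0,0)"
```

```text
time_s: 13.0
tcp_pos: [0.488, -0.2057, 0.1443]
eef_rot: [0.992, -0.09, 0.087, 0.008]
wrist_force: [11.5, 3.0, 0.8]
opening: 0.0423
gripper_force: 63.6
t 13.0 a 0.4047034655178591 r 0.15284269125716055 lat 0.001059931400498874 lean 10.005456273897913 F [11.5  3.   0.8] M [ 0.65 -2.62  0.17] 0.04232342024951503
to 0.20235173275892954
6 x [-2.7, 0.2, 4.5] [0.0001, -0.0146, 0.0003]
to 0.0
6 x [-1.0, -0.0, 5.2] [-0.0, -0.0146, -0.0]
```

```bash
python3 -m inch '[-2.8,0,4.4,0,-0.014,0,1, -2.6,0,4.5,0,-0.014,0,1, -2.4,0,4.5,0,-0.014,0,1, -2.2,0,4.6,0,-0.014,0,1, -2,0,4.7,0,-0.014,0,1, -1.6,0,5,0,-0.014,0,1, -1.4,0,5,0,-0.014,0,1, -1,0,5,0,-0.014,0,1]'
python3 -c "
from h import *
swing(*RED,0,0)"
```

```text
time_s: 14.0
tcp_pos: [0.4752, -0.2033, 0.1039]
eef_rot: [0.995, -0.09, 0.03, 0.003]
wrist_force: [8.0, 4.2, 3.5]
opening: 0.0419
gripper_force: 64.8
t 14.0 a 0.1301082324191691 r 0.1535868848703954 lat 0.0010929236029015577 lean 3.4150112338160112 F [8.  4.2 3.5] M [ 0.81 -1.96  0.03] 0.04190781531324119
to 0.06505411620958455
2 x [-1.6, 0.5, 4.9] [0.0002, -0.0149, 0.0007]
to 0.0
2 x [-0.4, 0.0, 5.0] [0.0, -0.0149, 0.0]
```

```bash
python3 -m inch '[-0.8,0,4.6,0,-0.015,0,1, -0.6,0,4.6,0,-0.015,0,1, -0.2,0,4.5,0,-0.015,0,1, 0,0,3,0,-0.015,0,1, 0,0,2,0,0,0,1, 0,0,1,0,0,0,1, 0,0,0,0,0,0,1]'
python3 -c "
from h import *
swing(*RED,0,0)"
```

```text
time_s: 14.88
tcp_pos: [0.4732, -0.203, 0.0868]
eef_rot: [0.996, -0.09, -0.001, 0.001]
wrist_force: [-5.6, 7.8, 39.5]
opening: 0.042
gripper_force: 69.3
t 14.875 a 0.018531936038496864 r 0.15358844926041204 lat 0.001013851099305076 lean -0.10229347532846444 F [-5.6  7.8 39.5] M [ 1.77  0.84 -0.03] 0.04195543564887743
to 0.009265968019248432
1 x [-1.4, 1.0, 1.4] [0.0014, 0.0009, 0.0008]
to 0.0
1 x [0.0, -0.0, 1.4] [0.0, 0.0009, -0.0]
```

```bash
python3 -m inch '[0,0,0,0,0,0,0.6, 0,0,0,0,0,0,0.3, 0,0,0,0,0,0,0.1, 0,0,0,0,0,0,0, 0,0,0,0,0,0,0, 0,0,0,0,0,0,0]'
python3 - <<'E'
from h import *
w=get_image('wrist');cv2.imwrite('pics/w4.png',w['frame']);print(cur()[:3,3],observe()['opening'])
E
```

```text
time_s: 15.62
tcp_pos: [0.4661, -0.2022, 0.0802]
eef_rot: [0.996, -0.091, -0.008, -0.001]
wrist_force: [-0.2, -0.7, -0.3]
opening: 0.0852
gripper_force: 0.0
[ 0.4661708  -0.20203688  0.08023322] 0.08558554680846156
```

View pics/w4.png

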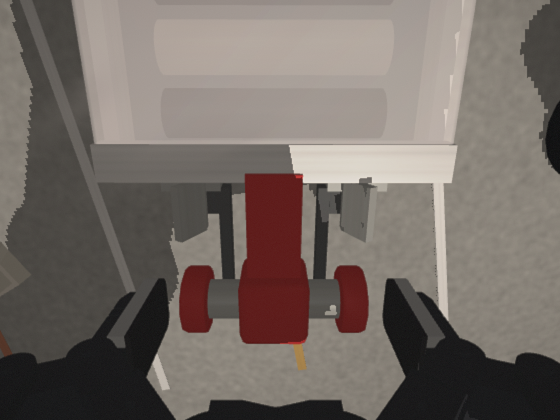

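Run:
```python
from h import *
w=get_image('wrist');M4=np.array(w['cam_to_world']);C4=cur();X=np.linalg.inv(C4)@M4
C3=np.eye(4);C3[:3]=[[ 9.85390029e-01,-1.70303636e-01,1.77837763e-03,4.73103466e-01],[-1.70302961e-01,-9.85391610e-01,-5.25491678e-04,-2.03201715e-01],[1.84189154e-03,2.14951284e-04,-9.99998281e-01,8.52721334e-02]]
from scipy.optimize import brentq
for M,rb,cl,cr,re,el,er in((C3@X,306,186,363.5,198,106,446),(M4,299,180,367.5,183,92,455)):
    im=dict(cam_to_world=M,mtx=w['mtx'])
    f=lambda r,a,b,L:brentq(lambda z:np.linalg.norm(ray(im,r,a,z)-ray(im,r,b,z))-L,0,.15)
    z=f(rb,cl,cr,.064);print('button z',z,ray(im,rb,(cl+cr)/2,z),'edge z',f(re,el,er,.118))
# go up, then to blue
C=C4;U=C.copy();U[:3,:3]=pose([0,0,0],-.18)[:3,:3];U[2,3]=.25;step(C,U,5)
B=pose([.44,.20,.27],-.09);step(U,B,12)
```

```text
button z 0.10238586105438846 [ 0.47645697 -0.20433053  0.10238586] edge z 0.09493711653406361
button z 0.10272994551929357 [ 0.47635477 -0.20407442  0.10272995] edge z 0.09542868317120748
5 x [-0.3, 0.0, -33.9] [0.0, 0.0033, -0.0003]
12 x [-6.8, -32.9, -1.7] [-0.0, 0.0, -0.0075]
```

```bash
python3 -m inch '[0,0,-34,0,0.003,0,0, 0,0,-34,0,0.003,0,0, 0,0,-34,0,0.003,0,0, 0,0,-34,0,0.003,0,0, 0,0,-34,0,0.003,0,0]'
python3 -m inch '[-7,-33,-1.7,0,0,-0.0075,0, -7,-33,-1.7,0,0,-0.0075,0, -7,-33,-1.7,0,0,-0.0075,0, -7,-33,-1.7,0,0,-0.0075,0, -7,-33,-1.7,0,0,-0.0075,0, -7,-33,-1.7,0,0,-0.0075,0, -7,-33,-1.7,0,0,-0.0075,0, -7,-33,-1.7,0,0,-0.0075,0, -7,-33,-1.7,0,0,-0.0075,0, -7,-33,-1.7,0,0,-0.0075,0, -7,-33,-1.7,0,0,-0.0075,0, -7,-33,-1.7,0,0,-0.0075,0]'
python3 -m inch '[0,0,0,0,0,0,0, 0,0,0,0,0,0,0, 0,0,0,0,0,0,0]'
python3 - <<'E'
from h import *
w=handle('blue');cv2.imwrite('pics/w5.png',cv2.resize(w['frame'],(784,588)));print(cur())
E
```

```text
time_s: 16.35
tcp_pos: [0.4679, -0.2022, 0.2515]
eef_rot: [0.996, -0.09, -0.001, -0.0]
wrist_force: [0.6, 0.1, 0.6]
opening: 0.0854
gripper_force: 0.0
time_s: 17.85
tcp_pos: [0.4399, 0.2023, 0.271]
eef_rot: [0.999, -0.046, -0.0, 0.0]
wrist_force: [1.3, -0.3, -0.1]
opening: 0.0855
gripper_force: 0.0
time_s: 18.23
tcp_pos: [0.4405, 0.2002, 0.2708]
eef_rot: [0.999, -0.047, -0.001, 0.0]
wrist_force: [0.5, 0.6, 0.3]
opening: 0.0854
gripper_force: 0.0
tip [{'centre': [111.2, 227.8], 'confidence': 0.96}] [[150.4, 0.0, 152.6, 130.7]]
[208  48  35  45 757] [224.4  64.8]
[187  98  13  14 116] [192.  103.4]
tip at z [0.50033874 0.23212783 0.095     ]
[[ 9.95707814e-01 -9.25467834e-02 -1.02068479e-03  4.40426572e-01]
 [-9.25469864e-02 -9.95708307e-01 -1.53427590e-04  2.00604822e-01]
 [-1.00210510e-03  2.47230352e-04 -9.99999467e-01  2.70925719e-01]
 [ 0.00000000e+00  0.00000000e+00  0.00000000e+00  1.00000000e+00]]
```

View pics/w5.png

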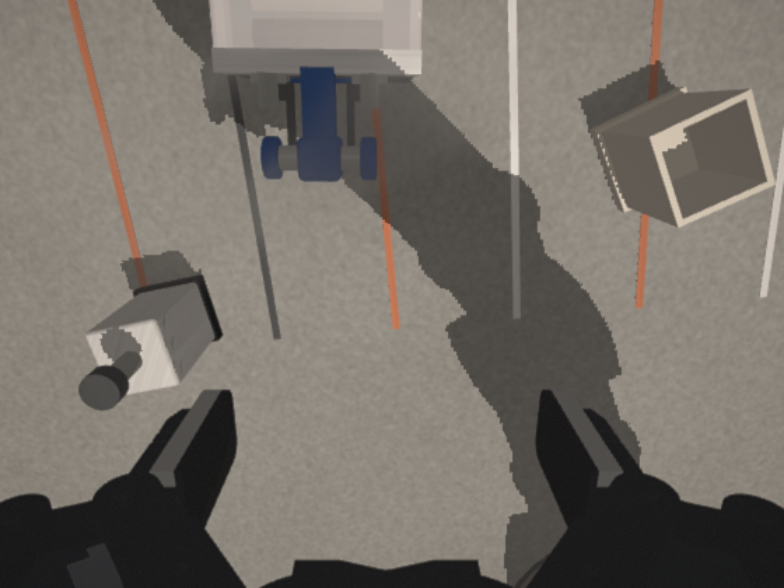

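Run:
```python
from h import *
w=get_image('wrist');s=get_image('side')
a=ray(w,112.1,193.6,.095);b=ray(w,112.9,263.6,.095);m=(a+b)/2;print(m,ang(a-b)-np.pi/2,np.linalg.norm(a-b))
e=ray(w,51.4,150.7,.095);g=ray(w,52.1,300.7,.095);print(ang(e-g)-np.pi/2,(e+g)/2,ang((e+g)/2-m))
tw=tip_of('wrist','air_cylinder_mid');ts=tip_of('side','air_cylinder_mid');print(tw[:1],ts[:1])
if tw and ts: print(tri((w,tw[0]['centre']),(s,ts[0]['centre'])))
print('cyl top corners',[ray(w,r/1.4,c/1.4,.1) for r,c in((330,88),(320,157),(383,178))])
psi=-.095
m[0]+=.001
h=m+.155*np.array([np.cos(psi),np.sin(psi),0]);print(repr(h),'orig',h-.055*np.array([np.cos(psi),np.sin(psi),0]))
C=cur();A=tcp(h,psi,0,0,off=0);A[2,3]=C[2,3];step(C,A,4)
```

```text
[0.49927168 0.23220319 0.095     ] -0.10363535476699348 0.056145990048442986
-0.09679535151692065 [0.54433629 0.2284418  0.095     ] -0.08327359933542583
[{'centre': [244.6, 107.6], 'confidence': 0.87}] [{'centre': [342.7, 220.4], 'confidence': 0.62}]
(array([0.38217516, 0.37449508, 0.06233235]), array([0.00244493]))
cyl top corners [array([0.40846845, 0.39045855, 0.1       ]), array([0.41110988, 0.34579462, 0.1       ]), array([0.36648633, 0.34234066, 0.1       ])]
array([0.65457277, 0.21750033, 0.095     ]) orig [0.59982077 0.22271747 0.095     ]
4 x [14.2, -9.1, -0.0] [-0.0, 0.0002, 0.0008]
```

```bash
python3 -m inch '[14.5,-9,0,0,0,0.001,0, 14.5,-9,0,0,0,0.001,0, 14.5,-9,0,0,0,0,0, 15,-9,0,0,0,0,0, 0,0,35,0,0,0,0, 0,0,35,0,0,0,0, 0,0,35,0,0,0,0, 0,0,35,0,0,0,0, 0,0,28,0,0,0,0, 0,0,18,0,0,0,0, 0,0,0,0,0,0,0, 0,0,0,0,0,0,0]'
python3 - <<'E'
from h import *
w=handle('blue');cv2.imwrite('pics/w6.png',w['frame']);print(cur())
E
```

```text
time_s: 20.08
tcp_pos: [0.5025, 0.2325, 0.0858]
eef_rot: [0.999, -0.047, 0.0, -0.0]
wrist_force: [0.6, 0.4, -0.2]
opening: 0.0855
gripper_force: 0.0
tip [{'centre': [309.7, 277.9], 'confidence': 0.55}] [[89.2, 0.0, 381.4, 356.6]]
[ 245  194   66  159 8971] [277.5 277.4]
[ 189  279   31   62 1568] [203.1 309.9]
[ 335  280   31   63 1593] [350.7 311.2]
tip at z [0.49891713 0.23125933 0.095     ]
[[ 9.95638344e-01 -9.32923738e-02  9.05664826e-04  5.02399230e-01]
 [-9.32931942e-02 -9.95638263e-01  9.10214191e-04  2.32268869e-01]
 [ 8.16798512e-04 -9.90736515e-04 -9.99999176e-01  8.60428862e-02]
 [ 0.00000000e+00  0.00000000e+00  0.00000000e+00  1.00000000e+00]]
```

View pics/w6.png

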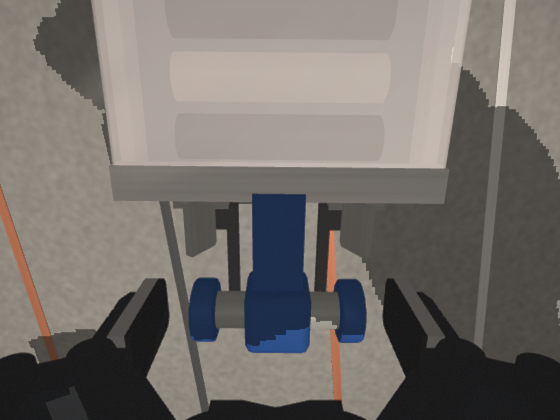

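```bash
python3 -m inch '[0.3,0.4,0,0,0,0.007,0.2, 0,0,0,0,0,0,0.4, 0,0,0,0,0,0,0.6, 0,0,0,0,0,0,0.8, 0,0,0,0,0,0,1, 0,0,0,0,0,0,1, 0,0,0,0,0,0,1, 0,0,0,0,0,0,1]'
python3 - <<'E'
from h import *
C=cur();s=observe();print(s['wrist_force'],s['moment'])
psi=-.098;g=C[:3,3]-C[:3,2]*.011
h=g+.155*np.array([np.cos(psi),np.sin(psi),0]);h[2]=.096;print(repr(h))
open('h.py','a').write(f'BLUE=(np.array({list(map(float,h))}),{psi})\n')
E
```

```text
time_s: 21.22
tcp_pos: [0.5027, 0.232, 0.0864]
eef_rot: [0.999, -0.05, 0.0, -0.0]
wrist_force: [-2.3, -0.9, 11.1]
opening: 0.0423
gripper_force: 59.5
[-2.28462208 -0.87540025 11.06238426] [-0.21681848  0.42108968 -0.0246348 ]
array([0.65691389, 0.21685585, 0.096     ])
```

```bash
python3 -m inch '[0.2,0,-4,0,0.009,0,1, 0.2,0,-4,0,0.009,0,1, 0.3,0,-4,0,0.009,0,1, 0.3,0,-4,0,0.009,0,1, 1.2,0,-4.2,0,0.014,0,1, 1.2,0,-4.2,0,0.014,0,1, 1.5,0,-4.2,0,0.014,0,1, 1.5,0,-4.2,0,0.014,0,1, 1.8,0,-4.2,0,0.014,0,1, 1.8,0,-4.2,0,0.014,0,1, 2,0,-4.2,0,0.014,0,1]'
python3 -c "
from h import *
swing(*BLUE,.6,15)"
```

```text
time_s: 22.6
tcp_pos: [0.5106, 0.231, 0.1312]
eef_rot: [0.997, -0.05, 0.066, 0.003]
wrist_force: [0.0, 5.2, -7.2]
opening: 0.0421
gripper_force: 61.8
t 22.6 a 0.3013257617992221 r 0.1554262019783227 lat -0.0002539573699331864 lean 7.611800670596706 F [ 0.   5.2 -7.2] M [1.12 0.75 0.08] 0.042064324595672754
to 0.45066288089961104
5 x [2.6, -0.1, -3.9] [0.0, 0.0129, -0.0003]
to 0.6
5 x [3.3, 0.0, -3.4] [-0.0, 0.0129, -0.0]
```

```bash
python3 -m inch '[2,0,-4,0,0.013,0,1, 2.2,0,-4,0,0.013,0,1, 2.2,0,-4,0,0.013,0,1, 2.5,0,-4,0,0.013,0,1, 2.5,0,-4,0,0.013,0,1, 3,0,-3.3,0,0.013,0,1, 3.2,0,-3.3,0,0.013,0,1, 3.2,0,-3.3,0,0.013,0,1]'
python3 -c "
from h import *
swing(*BLUE,.8,20)"
```

```text
time_s: 23.6
tcp_pos: [0.5257, 0.2294, 0.1643]
eef_rot: [0.992, -0.049, 0.118, 0.006]
wrist_force: [-0.3, 4.1, -6.4]
opening: 0.0422
gripper_force: 62.1
t 23.6 a 0.5313477937067586 r 0.15587554825582048 lat -0.00032776880901775 lean 13.561577604156435 F [-0.3  4.1 -6.4] M [1.13 1.1  0.19] 0.042177781524415495
to 0.6656738968533793
4 x [4.2, -0.1, -3.3] [0.0001, 0.014, -0.0004]
to 0.8
4 x [4.7, 0.0, -2.6] [-0.0, 0.014, 0.0]
```

```bash
python3 -m inch '[3.5,0,-3.1,0,0.012,0,1, 3.6,0,-3,0,0.012,0,1, 3.7,0,-3,0,0.012,0,1, 3.8,0,-3,0,0.012,0,1, 4,0,-2.8,0,0.012,0,1, 4,0,-2.7,0,0.012,0,1, 4,0,-2.2,0,0.013,0,1, 4.2,0,-2.1,0,0.013,0,1, 4.2,0,-2,0,0.013,0,1]'
python3 -c "
from h import *
swing(*BLUE,1.2,28)"
```

```text
time_s: 24.72
tcp_pos: [0.5514, 0.2268, 0.1968]
eef_rot: [0.984, -0.049, 0.172, 0.009]
wrist_force: [-5.0, 5.1, -2.7]
opening: 0.0418
gripper_force: 61.1
t 24.725 a 0.7917326265353957 r 0.1561962492415303 lat -0.0004108682884311167 lean 19.834856968296293 F [-5.   5.1 -2.7] M [0.92 2.26 0.13] 0.04180380471400118
to 0.9958663132676978
7 x [4.5, -0.1, -1.2] [0.0002, 0.0102, -0.0001]
to 1.2
7 x [4.6, 0.0, -0.1] [0.0, 0.0102, 0.0]
```

```bash
python3 -m inch '[4.4,0,-1.6,0,0.011,0,1, 4.4,0,-1.5,0,0.011,0,1, 4.5,0,-1.3,0,0.011,0,1, 4.5,0,-1.1,0,0.011,0,1, 4.5,0,-1,0,0.011,0,1, 4.6,0,-0.8,0,0.011,0,1, 4.6,0,-0.5,0,0.011,0,1]'
python3 -c "
from h import *
swing(*BLUE,1.5,35)"
```

```text
time_s: 25.6
tcp_pos: [0.5776, 0.2242, 0.2169]
eef_rot: [0.976, -0.048, 0.21, 0.011]
wrist_force: [-11.0, 0.5, 7.3]
opening: 0.0424
gripper_force: 61.2
t 25.6 a 0.9992220487224854 r 0.15564851493348214 lat -0.000448079685967975 lean 24.315636151689855 F [-11.    0.5   7.3] M [ 0.35  2.27 -0.09] 0.042420537014915057
to 1.2496110243612426
8 x [5.0, -0.1, 0.2] [0.0002, 0.0117, -0.0001]
to 1.5
8 x [4.7, -0.0, 1.7] [0.0, 0.0117, 0.0]
```

```bash
python3 -m inch '[4.6,0,-1,0,0.012,0,1, 4.7,0,-0.6,0,0.012,0,1, 4.8,0,-0.2,0,0.012,0,1, 4.8,0,0,0,0.012,0,1, 4.8,0,0.2,0,0.012,0,1, 4.8,0,0.4,0,0.012,0,1, 4.8,0,0.6,0,0.012,0,1]'
python3 -c "
from h import *
swing(*BLUE,1.5,35)"
```

```text
time_s: 26.48
tcp_pos: [0.6081, 0.2211, 0.2328]
eef_rot: [0.966, -0.048, 0.252, 0.013]
wrist_force: [-7.1, 0.4, 4.9]
opening: 0.0422
gripper_force: 60.1
t 26.475 a 1.215433198741979 r 0.15613068707970362 lat -0.0005679120865751272 lean 29.22957325970818 F [-7.1  0.4  4.9] M [0.29 1.81 0.08] 0.04222238868598388
to 1.3577165993709897
4 x [5.4, -0.2, 1.6] [0.0003, 0.0126, -0.0003]
to 1.5
4 x [5.1, -0.0, 2.3] [0.0, 0.0126, 0.0]
```

```bash
python3 -m inch '[4.8,0,1,0,0.012,0,1, 4.7,0,1.2,0,0.012,0,1, 4.6,0,1.5,0,0.012,0,1, 4.5,0,1.7,0,0.012,0,1, 4.4,0,1.9,0,0.012,0,1, 4.2,0,2,0,0.012,0,1]'
python3 -c "
from h import *
swing(*BLUE,1.5,36)"
```

```text
time_s: 27.22
tcp_pos: [0.6379, 0.2181, 0.2411]
eef_rot: [0.956, -0.048, 0.289, 0.014]
wrist_force: [-8.0, -0.9, 13.1]
opening: 0.0421
gripper_force: 61.5
t 27.225 a 1.4092064612153896 r 0.15626007194333574 lat -0.0006190219883730988 lean 33.58079771508635 F [-8.  -0.9 13.1] M [-0.12  1.12 -0.15] 0.04209498539363053
to 1.4546032306076948
1 x [6.1, -0.6, 4.2] [0.0005, 0.0211, -0.0025]
to 1.5
1 x [6.4, 0.0, 3.5] [0.0, 0.0211, -0.0]
```

```bash
python3 -m inch '[3.2,0,1,0,0.008,0,1, 3.2,0,1.2,0,0.008,0,1, 3,0,1.7,0,0.008,0,1, 3,0,1.8,0,0.008,0,1]'
python3 -c "
from h import *
swing(*BLUE,1.5,36)"
```

```text
time_s: 27.72
tcp_pos: [0.6513, 0.2167, 0.2432]
eef_rot: [0.951, -0.048, 0.304, 0.015]
wrist_force: [-6.1, 0.6, 10.1]
opening: 0.0423
gripper_force: 61.8
t 27.725 a 1.4947504096318247 r 0.15657862652881366 lat -0.0007026447841781995 lean 35.39627845953877 F [-6.1  0.6 10.1] M [ 0.03  0.94 -0.05] 0.04230895428208168
to 1.4973752048159124
1 x [-0.4, -0.7, 1.6] [0.0004, 0.0053, -0.0027]
to 1.5
1 x [0.4, 0.0, 0.2] [0.0, 0.0053, 0.0]
```

```bash
python3 -m inch '[2.5,0,1.6,0,0,0,1, 2.5,0,1.6,0,0,0,1, 0,0,0,0,0,0,1]'
python3 -c "
from h import *
swing(*BLUE,1.52,36)"
```

```text
time_s: 28.1
tcp_pos: [0.6577, 0.216, 0.2436]
eef_rot: [0.951, -0.048, 0.304, 0.015]
wrist_force: [-3.0, -0.1, 9.1]
opening: 0.0421
gripper_force: 62.0
t 28.1 a 1.5355187387010383 r 0.15671078799626045 lat -0.0008054796995957581 lean 35.41566592138217 F [-3.  -0.1  9.1] M [0.05 0.72 0.01] 0.042146535686026616
to 1.5277593693505191
1 x [-1.9, -0.8, 0.8] [0.0004, 0.0051, -0.003]
to 1.52
1 x [-1.0, -0.0, -0.7] [-0.0, 0.0051, 0.0]
```

```bash
python3 -m inch '[2.4,0,1.7,0,0,0,1, 2.4,0,1.7,0,0,0,1, 0,0,0,0,0,0,1]'
python3 -c "
from h import *
swing(*BLUE,1.55,36)"
```

```text
time_s: 28.48
tcp_pos: [0.6627, 0.2155, 0.2436]
eef_rot: [0.952, -0.048, 0.303, 0.015]
wrist_force: [-9.9, -0.3, 14.4]
opening: 0.042
gripper_force: 62.4
t 28.475 a 1.5677911052799007 r 0.1565809861214291 lat -0.0007890775917606789 lean 35.372002075975004 F [-9.9 -0.3 14.4] M [-0.14  1.16 -0.29] 0.04199305739318884
to 1.5588955526399504
1 x [-2.0, -0.8, 0.5] [0.0008, 0.0055, -0.0029]
to 1.55
1 x [-1.1, -0.0, -0.8] [0.0, 0.0055, -0.0]
```

```bash
python3 -m inch '[2.4,0,1.4,0,0,0,1, 2.4,0,1.4,0,0,0,1, 0,0,0,0,0,0,1]'
python3 - <<'E'
from h import *
swing(*BLUE,1.55,36)
s=get_image('scene');d=get_image('side')
cv2.imwrite('pics/c1.png',np.hstack([cv2.resize(s['frame'][60:240,280:440],None,fx=2.5,fy=2.5),cv2.resize(d['frame'][110:290,110:270],None,fx=2.5,fy=2.5)])[:, :800])
E
```

```text
time_s: 28.85
tcp_pos: [0.6635, 0.2156, 0.2431]
eef_rot: [0.952, -0.048, 0.301, 0.016]
wrist_force: [-42.6, -3.2, 30.3]
opening: 0.0419
gripper_force: 62.5
t 28.85 a 1.572991784307217 r 0.1561368056198711 lat -0.0005703432712751061 lean 35.08578414458374 F [-42.6  -3.2  30.3] M [-0.94  4.5  -1.07] 0.04189753031027506
to 1.5614958921536086
1 x [-2.0, -0.6, -0.1] [0.0025, 0.008, -0.0012]
to 1.55
1 x [-1.4, -0.0, -1.0] [0.0, 0.008, -0.0]
```

View pics/c1.png

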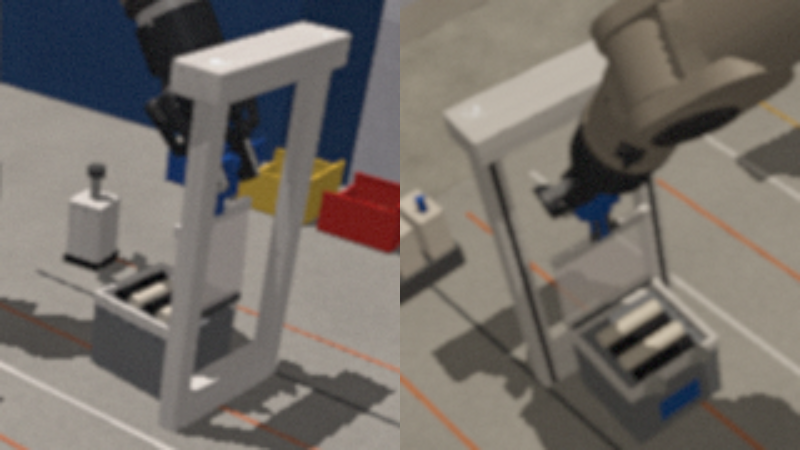

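```bash
python3 -m inch '[-1.2,0,-2.6,0,0,0,1, -1,0,-2,0,0,0,1, 0,0,0,0,0,0,1]'
python3 -c "
from h import *
swing(*BLUE,1.55,36)"
```

```text
time_s: 29.32
tcp_pos: [0.6627, 0.2154, 0.2437]
eef_rot: [0.952, -0.048, 0.302, 0.015]
wrist_force: [-9.2, 1.0, 6.9]
opening: 0.0421
gripper_force: 61.9
t 29.325 a 1.567871356200621 r 0.1567227531867822 lat -0.0008372284701720089 lean 35.1499415624608 F [-9.2  1.   6.9] M [ 0.2   1.88 -0.2 ] 0.042102216484390255
to 1.5589356781003105
1 x [-2.0, -0.8, 0.6] [0.0012, 0.0074, -0.0017]
to 1.55
1 x [-1.1, -0.0, -0.8] [-0.0, 0.0074, -0.0]
```

```bash
python3 -m inch '[0,0,0,0,0,0,0.6, 0,0,0,0,0,0,0.4, 0,0,0,0,0,0,0.2, 0,0,0,0,0,0,0, 0,0,0,0,0,0,0, 0,0,0,0,0,0,0]'
python3 -m inch '[-2,0,-8,0,0,0,0, -4,0,-15,0,0,0,0, -6,0,-19,0,0,0,0, -6,0,-19,0,0,0,0, -8,0,-19,0,0,0,0, -8,0,-19,0,0,0,0, 0,0,0,0,0,0,0]'
python3 - <<'E'
from h import *
s=get_image('scene');d=get_image('side');w=get_image('wrist')
for c,n in(('scene','blue_grip'),('side','blue_grip'),('wrist','blue_grip')):
    t=tip_of(c,n);print(c,t[:1])
    if c!='scene' and t and 's0' in globals(): pass
    s0=1
a=tip_of('scene','blue_grip');b=tip_of('side','blue_grip')
if a and b: print(tri((s,a[0]['centre']),(d,b[0]['centre'])))
cv2.imwrite('pics/c2.png',np.hstack([cv2.resize(s['frame'][60:300,80:440],None,fx=1.1,fy=1.1),cv2.resize(d['frame'][40:280,150:400],None,fx=1.1,fy=1.1)])[:,:800])
print(observe()['wrist_force'],cur()[:3,3])
E
```

```text
time_s: 30.08
tcp_pos: [0.6636, 0.2151, 0.2434]
eef_rot: [0.952, -0.048, 0.302, 0.015]
wrist_force: [0.7, 0.3, 0.5]
opening: 0.0858
gripper_force: 0.0
time_s: 30.95
tcp_pos: [0.578, 0.2247, 0.3059]
eef_rot: [0.952, -0.047, 0.302, 0.014]
wrist_force: [0.6, 0.0, 0.2]
opening: 0.0856
gripper_force: 0.0
scene [{'centre': [124.8, 365.6], 'confidence': 0.61}]
side [{'centre': [190.3, 184.5], 'confidence': 0.93}]
wrist []
(array([0.64129181, 0.22196866, 0.2533231 ]), array([0.00564421]))
[0.3753765  0.26969726 0.61257361] [0.57913648 0.22342792 0.30384333]
```

View pics/c2.png

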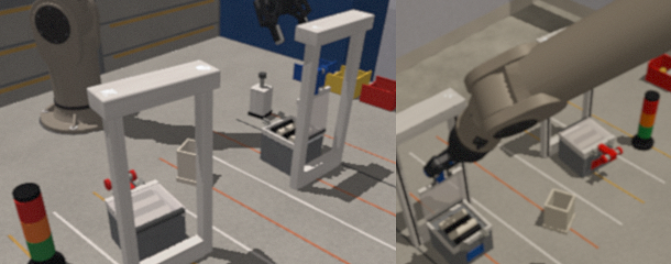

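```bash
python3 -m inch '[-10,0,-30,0,0,0,0, -10,0,-30,0,0,0,0, 0,0,0,0,0,0,0, 0,0,0,0,0,0,0]'; python3 -c "
from workcell import job_done
print(job_done())"
```

```text
time_s: 31.85
tcp_pos: [0.5288, 0.2284, 0.3415]
eef_rot: [0.952, -0.048, 0.301, 0.015]
wrist_force: [0.5, -0.4, 0.5]
opening: 0.0854
gripper_force: 0.0
the job is handed in; nothing more can be done
None
```

The red cover is the one that jams (it stopped hard at about 0.86 rad), so I shut it again with both buttons out and, as far as the camera shows, latched; the blue cover moves freely and is standing fully open. The job was handed in at about 32 s with the arm clear and nothing else disturbed.

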